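# Snap the sprung cap onto the loaded centrifuge bucket

### The arm

A 6-joint arm with a two-finger parallel gripper is mounted at the origin on the work surface. World frame = base frame: x ahead of the robot, y to its left, z up, the work surface at z = 0. Lengths are in m, angles in degrees, forces in N, time in s.
With the tool pointing down it reaches from about 0.35 to 0.875 m from the base axis. Payload 4.2 kg.
Tool frame: the origin (TCP) lies midway between the tips of the shut fingers; the grasp point (between the pads) lies 19 mm behind it; y points along the fingers, z is the direction in which the jaws open and shut, and the axes are right-handed (so a half turn about y gives the same grasp; the last joint's range is limited). The gripper opens to 87 mm and grips with 3 to 60 N. Pads are 19 mm wide; open, the fingers measure 117 mm over their backs; the gripper's body (75 mm by 190 mm) begins 51 mm behind the grasp point.
Start: joints at [87.296, 22.042, 0.453, 0, -68.411, -14.817], TCP at [0.188, 0.596, 0.223] pointing down, gripper open.
Joint ranges: [-179.83, 179.83], [-69.29, 118.12], [-61.27, 80.66], [-181.25, 117.63], [-171.15, -9.14], [-177.46, 177.46]. Speed limits (degrees/s): [159.86, 159.86, 180, 180, 180, 180].

### API

Orientations are given as [roll, pitch, yaw] about the fixed x, y, z axes, in that order (R = Rz(yaw) Ry(pitch) Rx(roll)).
In Python, from workcell import env gives the robot as it stands. The module is installed in compiled form; this text tells all that it offers. Calls block until the motion is done:
- env.goto(position, orientation): joint-space move of the TCP to a pose.
- env.move_straight(position, rotation=None, rate=0.15, force_limit=None): straight line of the TCP; rotation=None keeps the orientation; rate is the mean speed in m/s. With force_limit (N) it stops when the force on the tool has changed by that much, and returns True; else False.
- env.set_joints(angles): joint-space move.
- env.gripper_to(opening, grasp_force=None): opening from 0.0 (shut) to 1.0 (fully open); grasp_force is the grip in N (None keeps the last); returns when the fingers have stopped.
- env.dwell(seconds).
- env.inverse_kinematics(position, orientation): joint angles nearest the present ones, or None.
- env.read_state(): the state.
- env.grab_frame(name): name is "scene" or "top"; returns a dict with "image" (384x512x3 uint8, blue, green, red), "fx", "fy", "cx", "cy" (pixels), "position" and "orientation" of the camera in the world. Camera axes: x right, y up, looking along -z (the intrinsics and any distortion apply to the point x, -y, -z); pixel columns grow to the right and rows downward; lengths in m; the calibration is good to about 2 mm. A picture is of the moment at which its call begins. There is no depth.
A pose or a line that the arm cannot do raises env.Unreachable and nothing moves.
- env.close_job(): hands the job in, once; it reports no verdict.
Trained networks look in a picture, given as the dict that the camera call returned (one of the last four; its "shot" number tells which), for a name from the list of things; names that differ only in an ending like _2 or _b are one class to them, and where a whole thing is asked for, a point or a joint stands for the part that bears it (a point fixed in the world has none). Each returns a list of dicts, best first, with "score" (0 to 1); they miss things now and then, are a little off and sometimes report something else, mostly with a low value. They report only what shows in the picture. A call takes as long as a camera call.
- env.search_frame(picture, thing): "xyz" ([x, y, z] in m, in world coordinates, good to about 4 mm: the middle of the surface that is visible of it).
- env.trace(picture, thing): "mask" (384x512 bool, what is visible of it).
The state is a dict: "clock": time; "joint_positions": joint angles; "qvel": joint speeds; "joint_torque": joint torques, N m; "position": TCP position; "tool_rot": TCP orientation; "force": force on the tool from outside, world axes, zero at the start; "wrist_torque": the same for the moment, N m; "opening": opening from 0.0 (shut) to 1.0 (fully open).
Only numpy, scipy, OpenCV 4.12 (cv2) and the standard library are available. Lean on these libraries where they do the work, as an engineer would, in place of code of your own. Each camera call takes 0.05 s, during which the arm holds its last target. There are 200 camera calls.

### The job

Close the centrifuge bucket that holds the sample tubes with the sprung cap: pinch the cap's two side tabs in, lift it and lower it level into that bucket's mouth with the tabs still pinched until its flange lies on the rim, then let go so that the tabs spring out and catch under the rim. The same-shaped bucket beside it is empty and stays open.

Things in the scene. Friction and masses are not known exactly. Their poses are not given: they have to be found in the camera images.
- cap_centre (a point): Loose upright grey cap, 180 g: plug 60 mm wide, 20 deep; flange 114 mm wide, 5 thick; on top a fixed grip block 44 (x) by 28 (y) by 36 mm high, a sprung black tab standing out 14 mm from each long face (56 mm over the tabs along y). Point: block's middle on the axis, 18 mm above flange top, 23 above its underside, 43 above the plug's foot; z up, y through the tabs. Yaw within 40 deg
- tab_a (a joint): How far the cap's +y tab (10 mm wide, 30 tall, from 4 mm above the flange) is pressed in: 0 sprung out, 0.014 m flush with the block (then 28 mm across). Spring 2 N at first, 8 N when flush. It draws in a catch 7 to 12 mm below the flange's underside, reaching 49.5 mm from the axis when out, 35.5 when flush; flat below, so it cannot be forced in when out.
- tab_b (a joint): The same for the tab and catch on the cap's -y side.
- mouth (a point): Centre of the loaded bucket's mouth at the rim's top, 100 mm above the bench, z up. Fixed round aluminium cup, 108 mm wide, on a black foot, pivot pins on two sides (to 67 mm from the axis), four orange-stoppered tubes inside ending 28 mm below the rim. Opening 92 mm wide in a 5 mm thick lip, 102 mm wide below it. The flange rests on the rim, at any yaw. Its empty twin stands at the other side.

How it is judged:
By the outcome, as a careful person would: the job done as asked, in the order asked, and still so for the second after the job is handed in, with the robot touching nothing.
It also fails if it takes over 35 s, if anything falls off the work surface, if the arm or the gripper's body presses on something with over 40 N, if the wrist force passes 120 N, or if a joint passes its speed limit or range.

## Working session

There is one attempt and no reset: what is moved stays moved. The work goes in short steps, each a Python script; the robot and the scene stay as the last script left them, time stands still between calls to the robot, and variables do not carry over. Pictures are saved under pics/ and viewed, about 8 in all and at most 12, crops included, and the job is handed in when it is done.

```bash
mkdir -p pics
python3 - <<'E'
from workcell import env
import cv2,pickle,numpy as np
s=env.read_state();print(s['clock'],s['position'],s['tool_rot'],s['opening'])
d={}
for n in("scene","top"):
    f=env.grab_frame(n);d[n]=f;cv2.imwrite(f'pics/{n}0.png',f['image'])
    print(n,{k:v for k,v in f.items() if k!='image'})
    for t in("cap_centre","tab_a","tab_b","mouth"):
        print(t,[(np.round(r['xyz'],3),round(r['score'],2)) for r in env.search_frame(f,t)])
        if t!="mouth": d[n+t]=env.trace(f,t);print([ (int(m['mask'].sum()),np.round(np.argwhere(m['mask']).mean(0))) for m in d[n+t]])
pickle.dump(d,open('d0.pkl','wb'))
E
```

```text
0.0 [0.18797782 0.5954252  0.22145854] [-8.98749831e+01  6.88836674e-03  1.62470381e+02] 1.0003790863837634
scene {'fx': 368.7693733576778, 'fy': 368.7693733576778, 'cx': 261.34354858478366, 'cy': 190.33974750113376, 'position': array([1.18548414, 0.27783912, 0.53171864]), 'orientation': array([ 5.73220767e+01, -7.34177203e-02,  1.12494104e+02]), 'shot': 1}
cap_centre [(array([0.532, 0.075, 0.028]), 0.59)]
[(1249, array([213., 289.]))]
tab_a [(array([0.535, 0.091, 0.037]), 0.51)]
[(105, array([212., 295.]))]
tab_b [(array([0.535, 0.091, 0.037]), 0.51)]
[(105, array([212., 295.]))]
mouth [(array([0.606, 0.284, 0.067]), 0.6)]
top {'fx': 472.21585127126804, 'fy': 472.21585127126804, 'cx': 249.72404917712743, 'cy': 185.5337357765321, 'position': array([0.4468675 , 0.03820625, 1.18104375]), 'orientation': array([  5.34840367,   0.12561495, -90.78690834]), 'shot': 2}
cap_centre [(array([0.514, 0.068, 0.026]), 0.69)]
[(1618, array([202., 238.]))]
tab_a [(array([0.537, 0.09 , 0.057]), 0.57), (array([0.498, 0.049, 0.059]), 0.47)]
[(48, array([209., 247.])), (36, array([195., 229.]))]
tab_b [(array([0.537, 0.09 , 0.057]), 0.57), (array([0.498, 0.049, 0.059]), 0.47)]
[(48, array([209., 247.])), (36, array([195., 229.]))]
mouth [(array([0.568, 0.283, 0.044]), 0.96)]
```

View pics/scene0.png

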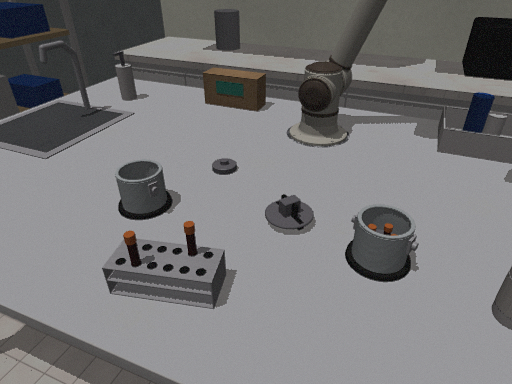

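View pics/top0.png

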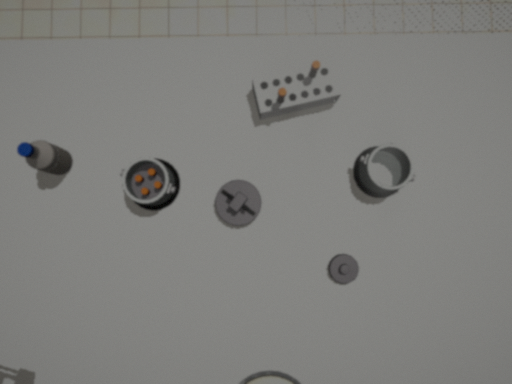

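The loaded bucket (four orange stoppers) is at about (149,182) in top and (383,237) in scene. The cap is at (238,203) in top and (289,212) in scene, and the empty twin is at (385,170) in top. Next I'll fit the known circles.

```bash
cat > h.py <<'E'
import numpy as np,cv2
from scipy.spatial.transform import Rotation as R
from scipy.optimize import minimize
from scipy.ndimage import map_coordinates
def proj(f,P):
    c=R.from_euler('xyz',f['orientation'],degrees=True).inv().apply(np.atleast_2d(P)-f['position'])
    return np.c_[f['cx']+f['fx']*c[:,0]/-c[:,2], f['cy']+f['fy']*c[:,1]/c[:,2]]
def ray(f,uv,z):
    d=np.c_[(uv[:,0]-f['cx'])/f['fx'],-(uv[:,1]-f['cy'])/f['fy'],-np.ones(len(uv))]
    d=R.from_euler('xyz',f['orientation'],degrees=True).apply(d)
    return f['position']+d*((z-f['position'][2])/d[:,2])[:,None]
def circ(c,r,z,n=180):
    a=np.linspace(0,2*np.pi,n,endpoint=False);return np.c_[c[0]+r*np.cos(a),c[1]+r*np.sin(a),np.full(n,z)]
def contrast(f,c,r,z,g=None):
    # mean |radial gradient| across the circle
    g=cv2.GaussianBlur(cv2.cvtColor(f['image'],cv2.COLOR_BGR2GRAY).astype(float),(0,0),1.0)
    s=lambda rr:map_coordinates(g,proj(f,circ(c,rr,z))[:,::-1].T,order=1)
    return np.abs(s(r+.0015)-s(r-.0015)).mean()
def fit(fs,c0,circles,span=.02):
    cost=lambda c:-sum(contrast(f,c,r,z) for f in fs for r,z in circles)
    gx=np.arange(-span,span+1e-6,.002)
    b=min(((cost((c0[0]+a,c0[1]+b)),c0[0]+a,c0[1]+b) for a in gx for b in gx))
    m=minimize(cost,b[1:],method='Nelder-Mead',options=dict(initial_simplex=np.array(b[1:])+[[0,0],[.002,0],[0,.002]],xatol=1e-4))
    return m.x,-m.fun
E
python3 - <<'E'
from h import *;import pickle
d=pickle.load(open('d0.pkl','rb'));T,S=d['top'],d['scene']
mc=ray(T,np.array([[149.,182]]),.1)[0];cc=ray(T,np.array([[238.,203]]),.025)[0]
for n,fs in(('top',[T]),('scene',[S]),('both',[T,S])):
    m=fit(fs,mc,[(.046,.1),(.054,.1)]);c=fit(fs,cc,[(.057,.025)]);print(n,m,c)
M,C=m[0],c[0]
for k in('top','scene'):
    for t in d[k+'tab_a']:
        uv=np.argwhere(t['mask'])[:,::-1].astype(float);print(k,ray(T if k=='top' else S,uv,.059).mean(0))
out=[]
for f in(T,S):
  for c,cs in((M,[(.046,.1),(.054,.1)]),(C,[(.057,.025)])):
    u,v=proj(f,[[c[0],c[1],.06]])[0].astype(int);x0,y0=u-35,v-35
    im=cv2.resize(f['image'][y0:y0+70,x0:x0+70],(0,0),fx=5,fy=5,interpolation=cv2.INTER_CUBIC)
    ov=im.copy()
    for r,z in cs: cv2.polylines(ov,[((proj(f,circ(c,r,z))-[x0,y0]+.5)*5).astype(int)],True,(0,255,0),1)
    out.append(np.vstack([cv2.resize(im,(200,200)),cv2.resize(ov,(200,200))]) if 0 else ov)
a=np.vstack([np.hstack(out[:2]),np.hstack(out[2:])])
cv2.imwrite('pics/fit0.png',cv2.resize(cv2.convertScaleAbs(a,alpha=1.5),(600,600)))
E
```

```text
top (array([0.56502406, 0.28036234]), np.float64(40.24418145346705)) (array([0.51167904, 0.07029227]), np.float64(13.491417979656909))
scene (array([0.56845816, 0.28251269]), np.float64(45.98170817072729)) (array([0.52244381, 0.0726599 ]), np.float64(17.27740081325011))
both (array([0.56688831, 0.28172027]), np.float64(78.59253473432464)) (array([0.51433995, 0.06998564]), np.float64(25.202273291033187))
top [0.49623832 0.04601663 0.059     ]
top [0.52945978 0.08976693 0.059     ]
scene [0.55662905 0.09767004 0.059     ]
```

View pics/fit0.png

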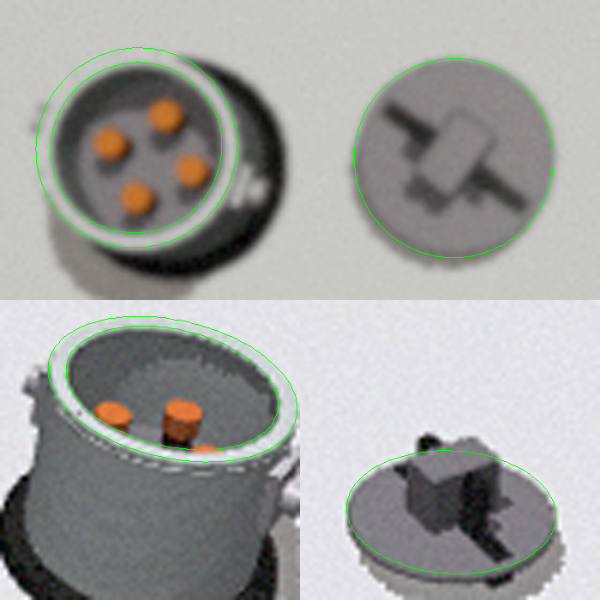

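Top and scene fits agree: the mouth is at about (0.566, 0.281). The cap is at about (0.513, 0.070), with its tabs along world direction (0.6, 0.8), so yaw is about -37°. The strips running toward the upper left and lower right of the cap are the tabs and catch slides. Going to grasp.

Run:
```python
from workcell import env
from h import *;import pickle
C=[.513,.070];O=[-90,0,180-36.8]
env.goto([*C,.13],O)
f=env.grab_frame('scene');im=f['image']
env.move_straight([*C,.030],rate=.1,force_limit=8)
s=env.read_state();print(s['position'],s['force'],s['clock'])
f=env.grab_frame('scene');
env.gripper_to(0.15,40)
s=env.read_state();print('closed',s['opening']*87,s['force'],s['clock'])
g=env.grab_frame('scene')
u,v=proj(g,[[*C,.06]])[0].astype(int)
c=lambda i:cv2.resize(i['image'][v-60:v+40,u-50:u+50],(400,400),interpolation=cv2.INTER_CUBIC)
cv2.imwrite('pics/grasp.png',cv2.convertScaleAbs(np.hstack([c(f),c(g)]),alpha=1.5))
```

```text
[0.51352224 0.07022428 0.03057338] [-0.03054208  0.69507471 -0.09781788] 4.2333
closed 27.945204968850923 [-0.5780223   0.17977103  2.54983616] 5.2833
```

View pics/grasp.png

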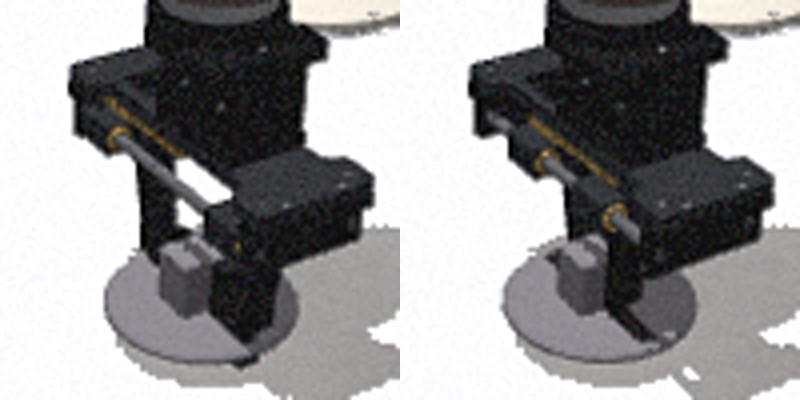

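The pinch closed to 27.9 mm, so both tabs are flush, and the right-hand crop shows the catches drawn in. Next I'll lift, go above the mouth, and measure the flange against the rim in the same cameras.

Run:
```python
from workcell import env
from h import *;import pickle
s=env.read_state();p=s['position'];O=s['tool_rot']
env.move_straight([p[0],p[1],.19],rate=.15)
s=env.read_state();print('held',s['opening']*87,s['force'],s['clock'])
env.move_straight([.5665,.2815,.19],rate=.2)
env.dwell(.3)
s=env.read_state();p=s['position'];print(p,s['tool_rot'],s['clock'])
zf=p[2]-.0056;d={}
out=[]
for n in('top','scene'):
    f=d[n]=env.grab_frame(n);c=fit([f],p[:2],[(.057,zf)],.01);c2=fit([f],p[:2],[(.057,zf-.005)],.01);print(n,c,c2)
    u,v=proj(f,[[p[0],p[1],.14]])[0].astype(int)
    x0,y0=u-40,v-50;im=cv2.convertScaleAbs(cv2.resize(f['image'][y0:y0+100,x0:x0+80],(0,0),fx=5,fy=5,interpolation=cv2.INTER_CUBIC),alpha=1.5)
    for z,col in((zf,(0,255,0)),(zf-.005,(0,0,255))):cv2.polylines(im,[((proj(f,circ(p[:2],.057,z))-[x0,y0]+.5)*5).astype(int)],True,col,1)
    for r in(.046,.054):cv2.polylines(im,[((proj(f,circ(p[:2],r,.1))-[x0,y0]+.5)*5).astype(int)],True,(255,255,0),1)
    out.append(im)
cv2.imwrite('pics/above.png',np.hstack(out));pickle.dump((d,p),open('d1.pkl','wb'))
```

```text
held 27.571206037334516 [-0.26982036 -0.99871333 -3.05665442] 6.55
[0.56652366 0.28093569 0.19029907] [-9.00187841e+01  2.67016253e-03  1.43157282e+02] 8.0917
top (array([0.56670425, 0.27752119]), np.float64(10.485916718417338)) (array([0.56752081, 0.27882471]), np.float64(10.456076836082408))
scene (array([0.57615114, 0.28028009]), np.float64(34.424207709072434)) (array([0.56818674, 0.28050621]), np.float64(32.154935708455284))
```

View pics/above.png

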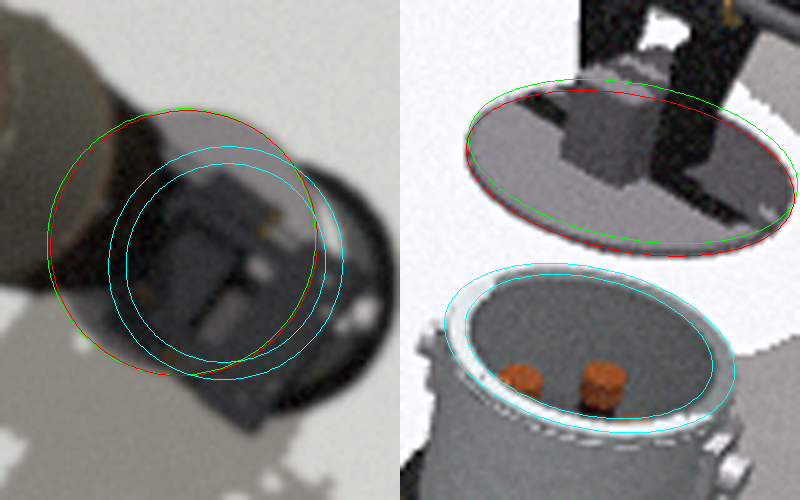

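The scene picture shows the cap held level, with the flange at rows 80–255 centred over the rim at rows 265–435. Laterally they agree to about 1 mm, but along the scene camera's depth direction it is less certain. The jaw direction is the one that matters for the catches, so I'll probe it mechanically: insert the pinched catches and touch the lip on both sides lightly.

Run:
```python
from workcell import env
from h import *
M=np.array([.567,.2813]);j=np.array([np.sin(np.radians(36.84)),np.cos(np.radians(36.84))])
env.move_straight([*M,.15],rate=.15)
print('blocked',env.move_straight([*M,.1185],rate=.06,force_limit=5))
s=env.read_state();print(s['position'],s['force'],s['clock'])
ends=[]
for sg in(1,-1):
    env.move_straight([*(M+sg*.004*j),.1185],rate=.05)
    hit=env.move_straight([*(M+sg*.016*j),.1185],rate=.02,force_limit=5)
    s=env.read_state();e=(s['position'][:2]-M)@j;ends.append(e);print(sg,hit,e,s['force'],s['opening']*87,s['clock'])
    env.move_straight([*M,.1185],rate=.06)
print(ends,'mid',sum(ends)/2,env.read_state()['position'])
```

```text
blocked False
[0.56718543 0.28137812 0.11849163] [ 0.05955025  0.98579692 -1.32055922] 9.2833
1 True 0.009472236870494064 [ 0.24209922  0.34499794 -1.68862125] 27.613399401879082 9.9833
-1 True -0.010070682409324584 [ 0.53775501  1.91170335 -0.67026751] 27.904610596443284 11.0
[np.float64(0.009472236870494064), np.float64(-0.010070682409324584)] mid -0.00029922276941525983 [0.56680746 0.2812902  0.11773743]
```

Contacts came at +9.5 and -10.1 mm (expected ±10.5), so the mouth is centred within 0.3 mm. Lowering and checking before release.

Run:
```python
from workcell import env
from h import *
M=np.array([.5668,.2811])
print('contact',env.move_straight([*M,.104],rate=.02,force_limit=8))
env.dwell(.2)
s=env.read_state();print(s['position'],s['tool_rot'],s['force'],s['opening']*87,s['clock'])
f=env.grab_frame('scene');u,v=proj(f,[[*M,.11]])[0].astype(int)
cv2.imwrite('pics/seated.png',cv2.convertScaleAbs(cv2.resize(f['image'][v-60:v+60,u-60:u+60],(600,600),interpolation=cv2.INTER_CUBIC),alpha=1.5))
```

```text
contact True
[0.56679948 0.28105009 0.11026742] [-89.7214608   -0.14361833 143.14984997] [-0.56781063 -1.31461903  5.39759909] 27.887582193191815 12.025
```

View pics/seated.png

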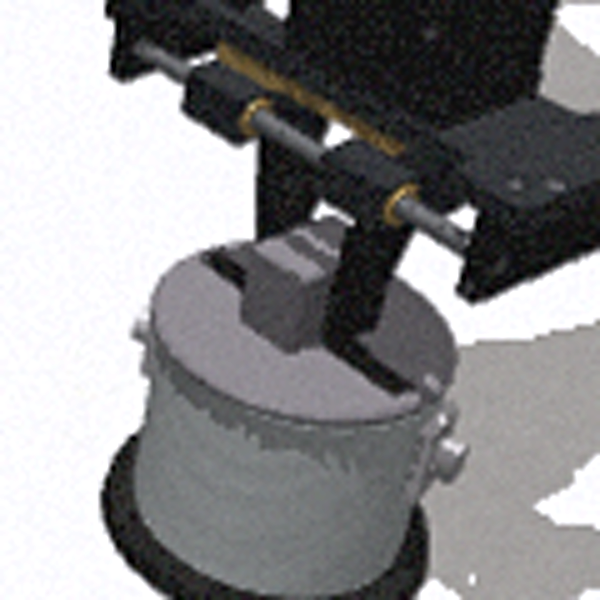

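The flange lies flat on the rim and the TCP height of 0.1103 matches the expected 0.1106. Releasing now.

Run:
```python
from workcell import env
from h import *
env.gripper_to(1.0);env.dwell(.2)
s=env.read_state();p=s['position'];print(s['force'],s['opening'],s['clock'])
env.move_straight([p[0],p[1],.24],rate=.12)
env.goto([.45,.05,.3],[-90,0,143])
env.dwell(.3);out=[];M=p[:2]
for n in('top','scene'):
    f=env.grab_frame(n);print(n,[(np.round(r['xyz'],3),round(r['score'],2)) for r in env.search_frame(f,'tab_a')],fit([f],M,[(.057,.105)],.008))
    u,v=proj(f,[[*M,.12]])[0].astype(int);im=cv2.resize(f['image'][v-40:v+40,u-40:u+40],(400,400),interpolation=cv2.INTER_CUBIC)
    out.append(cv2.convertScaleAbs(im,alpha=1.5))
print(env.read_state()['clock'],env.read_state()['force']);cv2.imwrite('pics/done.png',np.hstack(out))
```

```text
[0.30950384 0.08005083 0.18530186] 1.002205785277242 13.45
top [(array([0.555, 0.256, 0.129]), 0.58), (array([0.587, 0.296, 0.137]), 0.53)] (array([0.56712713, 0.278596  ]), np.float64(15.970072746679707))
scene [(array([0.587, 0.298, 0.122]), 0.48), (array([0.561, 0.258, 0.133]), 0.45)] (array([0.57166167, 0.28056675]), np.float64(17.977801118380455))
16.225 [ 0.18681074 -0.30521193  0.17755529]
```

View pics/done.png

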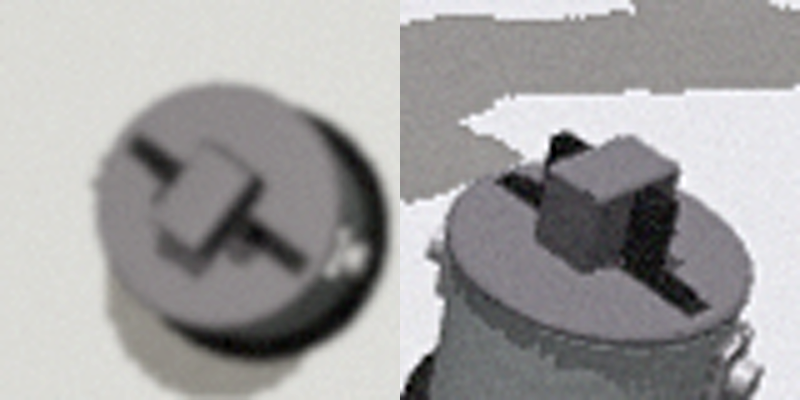

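Run:
```python
from workcell import env
from h import *
f=env.grab_frame('scene');t=env.grab_frame('top');M=np.array([.5668,.2811])
j=np.array([.6,.8]);k=np.array([.8,-.6])
out=[]
for g in(f,t):
    u,v=proj(g,[[*M,.12]])[0].astype(int);x0,y0=u-33,v-33
    im=cv2.convertScaleAbs(cv2.resize(g['image'][y0:y0+66,x0:x0+66],(0,0),fx=6,fy=6,interpolation=cv2.INTER_CUBIC),alpha=1.6)
    for a,b,z,col in((.022,.014,.141,(255,255,0)),(.005,.028,.139,(0,255,0)),(.005,.028,.109,(0,200,0))):
        P=[[*(M+sx*a*k+sy*b*j),z] for sx,sy in((1,1),(1,-1),(-1,-1),(-1,1))]
        cv2.polylines(im,[((proj(g,P)-[x0,y0]+.5)*6).astype(int)],True,col,1)
    out.append(im)
cv2.imwrite('pics/tabs.png',np.hstack(out))
```

```text
(no output)
```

View pics/tabs.png

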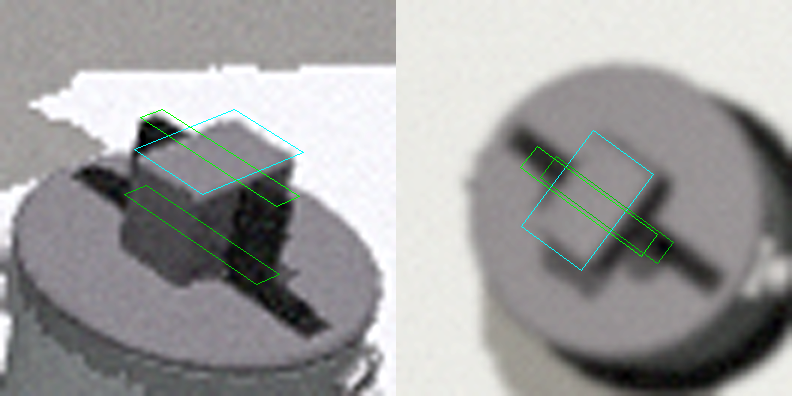

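The left crop shows both tabs fully out. Their outer ends, at about (147,117) and (292,200), match the predicted 56 mm span. The flange lies level on the rim, so I'm handing in.

```bash
python3 -c "
from workcell import env
env.close_job();print(env.read_state()['clock'])"
```

```text
the job is handed in; nothing more can be done
the job is handed in; nothing more can be done
```

The cap is on the loaded bucket with its tabs sprung out, and the job is handed in; the clock last read 16.2 s of the 35 s allowed. I never touched the empty bucket beside it.

**What I did:**
- I pinched both tabs flush (27.9 mm across) and lifted the cap over the loaded bucket.
- I lowered it partway and touched the lip lightly on both sides along the tab direction. The mouth centre came out within 0.3 mm of the target.
- I then lowered it level, tabs still pinched, until it met the rim. The tool height was 110.3 mm against 110.6 mm expected. I opened the gripper and moved the arm clear.

**Last checks:**
- **Flange and tabs:** the pictures show the flange level on the rim. The tabs span the full 56 mm, the same as before the pinch.
- **Disagreements:** the network put the tab centres 51 mm apart, within its error, and the camera fits of the cap's centre differ by 2–5 mm. I relied on the lip contacts for centring instead.
- **Not checked:** I did not tug the cap or see the catches under the rim; that they caught rests on the tabs being fully out.

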